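# Rescue a cross-threaded oil filler cap on a cylinder head

### The job

Someone has started the oil filler cap crooked in its neck on the cylinder head: without lifting it out, back it off anticlockwise by its grip bar until it drops level into the thread start, then run it in clockwise until its flange comes up solid on the metal rim of the neck and nip it up hand-tight, no more. Never screw it further in while it is crooked, leave the loose sockets, tools and bottles where they are, and let go of the cap when it is home.

Things in the scene. Friction and masses are not known exactly. Their poses are not given: they have to be found in the camera images.
- cap: Black oil filler cap, 0.14 kg, in the neck. Origin: centre of the underside of its round flange; z up its axis, x along its grip bar. Flange 58 mm across, 7 mm thick (z 0 to 7 mm). At the start it leans about 8 degrees along its bar (end +x low), origin 6 to 7 mm above the metal rim. Turned clockwise like that it goes a little further in, still crooked, and binds.
- cap_grip (a point): Middle of the cap's upright grip bar, 19 mm above the cap's origin. The bar is 50 mm long (cap's x), 16 mm wide (y) and 24 mm tall (7 to 31 mm above the origin), the same both ways round. With the fingers round it leaving a millimetre or two of play, or pinching lightly, the cap can rise, drop and level between them by its own weight.
- cap_lugs (a point): Point on the cap's axis 9.8 mm below its origin, on the 35 mm stem, at the height of its two thread lugs, which are under the two ends of the bar (+x and -x) and reach out to 23.4 mm radius, 45 degrees long, 2.6 mm thick. At the start the -x lug stands one thread (6 mm) higher than the +x lug.
- engine: The cylinder head with its grey cast valve cover, fixed on the bench on timber packers. Origin at bench level under its middle; 430 mm long along its own y, 165 mm wide along x; the flat top of the cover is 160 mm above the bench. The filler neck stands on the cover, 105 mm along +y from the origin: aluminium, 64 mm across, 26 mm high. Other features of the cover top are at most 5 mm high.
- neck (a point): Point on the upright axis of the filler neck at the height of its metal rim, 186 mm above the bench. The bore is 48.8 mm across.
- neck_thread (a point): Point on the neck's axis 2 mm below the rim: top of its oiled right-hand two-start thread, lead 12 mm a turn (1.9 mm per rad), same every half turn; where it starts is not told. Backed off 0.7 to 1.3 rad anticlockwise, the crooked cap climbs 1 to 2 mm, then its high lug falls off the thread start: the origin drops 2.6 mm to 5 mm above the rim, level.
- neck_seat (a point): Same point as neck: the rim as seat. Clockwise from the drop the cap turns freely, then squeezes the O-ring, and comes up solid on the metal 2.9 to 4.2 rad after the drop (origin at rim height). There the turning effort climbs from about 0.1 N m within 0.1 rad. Hand-tight is 0.12 to 0.3 N m about the axis; over 0.4 N m is too much. Let go, it stays tight.
- seal: Black rubber O-ring in the neck's rim, 60 mm across; origin at its centre, 0.5 mm above the metal rim. It stands 2.2 mm proud of the rim, springs down flush with it (4 N per mm), and does not turn.
- socket_deep: Bystander: steel socket, 25 mm across, 50 mm tall, standing on the valve cover 12 to 17 cm from the neck. Origin under its centre.
- socket_wide: Bystander: steel socket, 33 mm across, 36 mm tall, standing on the valve cover farther along. Origin under its centre.
- socket_black: Bystander: dark impact socket, 30 mm across, 60 mm tall, on the bench to the left. Origin under its centre.
- ratchet: Bystander: ratchet handle, 220 mm long, 32 mm tall, lying on the bench to the left. Origin near its middle.
- spanner: Bystander: steel spanner, 190 mm long, lying on the bench to the right. Origin under its middle.
- parts_tray: Bystander: steel tray with bolts, 200 x 130 x 28 mm, on the bench to the left. Origin under its centre.
- oil_bottle: Bystander: black one-litre oil bottle, 62 x 105 mm, 220 mm tall, on the bench to the right. Origin under its centre.
- spray_can: Bystander: white spray can, 65 mm across, 210 mm tall, on the bench to the right. Origin under its centre.
Not all that is in view belongs to the job. Of the things shaped like the cap, the black one is meant.

How it is judged:
By the outcome, as a careful person would: the job done as asked, in the order asked, and still so for the second after the job is handed in, with the robot touching nothing.
It also fails if it takes over 70 s, if anything falls off the work surface, if the arm or the gripper's body presses on something with over 40 N, if the wrist force passes 120 N, or if a joint passes its speed limit or range.

### The arm

A 7-joint arm with a two-finger parallel gripper is mounted at the origin on the work surface. World frame = base frame: x ahead of the robot, y to its left, z up, the work surface at z = 0. Lengths are in m, angles in rad, forces in N, time in s.
With the tool pointing down it reaches from about 0.4 to 0.85 m from the base axis. Payload 4.5 kg.
Tool frame: the origin (TCP) lies where the fingers leave the gripper's body, on its centre line; the fingertips stand bot.tip_reach ahead of it and the grasp point (between the pads) lies 45 mm ahead of it (bot.tip_reach is the distance from the TCP to the fingertips, in m); z points along the fingers, y is the line along which they close (so a half turn about z gives the same grasp; the last joint's range is limited). The gripper opens to 88 mm and grips with 3 to 60 N. Pads are 18 mm wide; open, the fingers measure 123 mm over their backs; the gripper's body (75 mm by 187 mm) begins 45 mm behind the grasp point.
Start: joints at [-1.293, 0.689, -0.195, 1.565, 0.157, 0.902, -0.215], TCP at [0.151, 0.607, 0.303] pointing down, gripper open.
Joint ranges: [-3.01, 3.01], [-0.46, 2.08], [-1.47, 1.51], [0.13, 2.56], [-1, 4.14], [0.04, 2.09], [-2.66, 2.66]. Speed limits (rad/s): [2.57, 2.57, 3.14, 3.14, 3.14, 3.14, 3.14].

### API

Orientations are given as a rotation vector (axis times angle).
In Python, from rig import bot gives the robot as it stands.
- The arm moves only by the tool carry_out, never from a script. Its argument "series" is a list of rows, each a list of 3 entries, a list of its own where there are three numbers: the turn, a rotation vector about the world's x, y, z as a fraction of full scale, then the shift along the world's x, y, z as a fraction of full scale, then the closure, from -1 (fully open) to 1 (shut), so that 0 is half open. A call has 1 to 8 rows; each row shifts and turns the commanded pose from where the row before left it; what a row does not reach is not made up. Full scale, the value 1, is 0.02 m for a shift and 0.08 rad for a turn. A row lasts 1/10 s, in which the tool goes at most 50 mm and 8.59 degrees, less where a joint would pass 70% of its speed; a pose out of reach is approached as far as the arm can. A call with a number of a shift or a turn outside -1 to 1 is refused whole. A call with a gripper value outside its range is refused whole. The fingers move at their own pace and stop on an object; the grip force is fixed at half the most. Time passes only in rows, so rows that do not move let the fingers close. It gives the time, the measured TCP pose, the force, the opening and the grip force at its end, in the units of the state.
- bot.read_state(): the state, without advancing time (a new reading comes with each control period).
- bot.get_image(name): name is "scene" or "side" or "wrist"; returns a dict with "color" (384x512x3 uint8, red, green, blue), "fovy" (degrees; the focal length in pixels is half the picture's height over the tangent of half this angle, whatever the lens; pixels are square), "cx", "cy" (the principal point, pixels), "rvec" (rotation vector, rad) and "tvec" (3), from world to camera coordinates, as OpenCV has them. Camera axes: x right, y down, z forward; pixel columns grow to the right and rows downward; lengths in m; the calibration is good to about 2 mm. The wrist camera is an equidistant fisheye: a pixel r from the principal point sees the ray r / f radians off the axis. A picture is of the moment at which its call begins. There is no depth.
- bot.sign_off(): hands the job in; it is judged then, once.
The state is a dict: "clock": time; "qpos": joint angles; "joint_velocities": joint speeds; "joint_torque": joint torques, N m; "position": TCP position; "ee_rot": TCP orientation; "ft_force": force on the tool from outside, world axes, zero at the start; "torque": the same for the moment, N m; "gripper_width": finger opening in m; "finger_force": force on a finger pad.
Only numpy, scipy, OpenCV 4.12 (cv2) and the standard library are available. Lean on these libraries where they do the work, as an engineer would, in place of code of your own. Each camera call takes 0.05 s, during which the arm holds its last target. There are 200 camera calls.

## Working session

There is one attempt and no reset: what is moved stays moved. The work goes in short steps, Python scripts to look and compute and a tool call to move; the robot and the scene stay as the last step left them, time stands still between calls to the robot, and variables do not carry over. Pictures are saved under pics/ and viewed, at most 10 in all, crops included, and the job is handed in when it is done.

Besides the shell and the picture viewer there is one more tool, called after ">>>" as a command line: name --argument value ..., lists and objects as JSON in quotes. carry_out: Moves the arm, as the interface text tells. Its arguments: {"type":"object","properties":{"series":{"type":"array","items":{"type":"array"}}},"required":["series"]}

```bash
mkdir -p pics
cat > h.py <<'E'
import numpy as np, cv2
from rig import bot
def f_of(im): return im["color"].shape[0]/2/np.tan(np.radians(im["fovy"])/2)
def ray(im,u,v,fish=False):
    R=cv2.Rodrigues(np.array(im["rvec"],float))[0]; t=np.array(im["tvec"],float); f=f_of(im)
    a=np.array([u-im["cx"],v-im["cy"]])
    if fish:
        r=np.hypot(*a); th=r/f; d=np.r_[a/max(r,1e-9)*np.sin(th),np.cos(th)]
    else: d=np.r_[a/f,1]
    return -R.T@t, R.T@d
def on_z(im,u,v,z,fish=False):
    o,d=ray(im,u,v,fish); return o+d*(z-o[2])/d[2]
def proj(im,p,fish=False):
    R=cv2.Rodrigues(np.array(im["rvec"],float))[0]; c=R@np.array(p,float)+np.array(im["tvec"],float); f=f_of(im)
    if fish:
        th=np.arctan2(np.hypot(c[0],c[1]),c[2]); k=f*th/np.hypot(c[0],c[1])
    else: k=f/c[2]
    return c[:2]*k+[im["cx"],im["cy"]]
def save(im,name,crop=None,s=1):
    c=im["color"][...,::-1]
    if crop: c=c[crop[1]:crop[3],crop[0]:crop[2]]
    cv2.imwrite("pics/"+name,cv2.resize(c,None,fx=s,fy=s,interpolation=cv2.INTER_CUBIC))
E
python3 - <<'E'
from h import *
ims=[bot.get_image(n) for n in("scene","side","wrist")]
for n,i in zip("abc",ims): save(i,n+"1.png")
print(bot.read_state(),bot.tip_reach)
for i in ims: print(i["fovy"],ray(i,256,192))
E
```

```text
{'clock': 0.15, 'qpos': array([-1.29316862,  0.6897777 , -0.19451442,  1.56608568,  0.15732383,
        0.90251963, -0.21509424]), 'joint_velocities': array([-5.73816853e-05, -3.31297936e-03, -2.75503841e-04, -3.54918323e-03,
       -1.56064673e-03,  2.63867865e-04, -4.77111910e-04]), 'joint_torque': array([-1.56415525e-03, -5.27861130e+01, -1.26856282e+00, -1.53585613e+01,
       -5.25190565e-02,  3.90905858e-03,  1.17429072e-04]), 'position': array([0.15083325, 0.60612554, 0.30210757]), 'ee_rot': array([-3.81936435e-01, -3.11825140e+00,  2.19745523e-03]), 'ft_force': array([-0.15172474, -0.16991641,  0.39158007]), 'torque': array([ 0.02358363, -0.06492074, -0.02947683]), 'finger_force': 0.0, 'gripper_width': 0.08803330200288802} 0.064
56.94898453450681 (array([1.41643263, 0.1447503 , 1.03162739]), array([-0.70874124, -0.11452392, -0.69620032]))
43.4061533300973 (array([ 0.31760177, -1.39699302,  0.9998733 ]), array([ 0.12692773,  0.83923925, -0.52895032]))
65.70646984690485 (array([0.08102773, 0.62453242, 0.38416052]), array([ 0.27800271, -0.05552617, -0.95909435]))
```

View pics/a1.png

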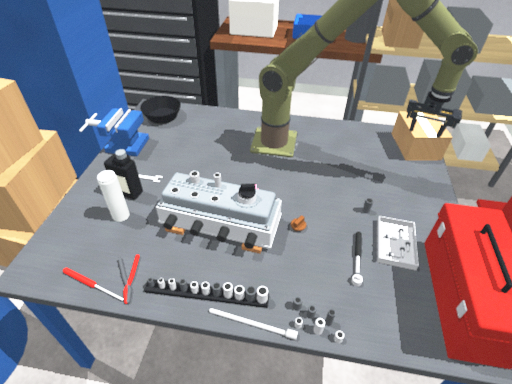

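View pics/b1.png

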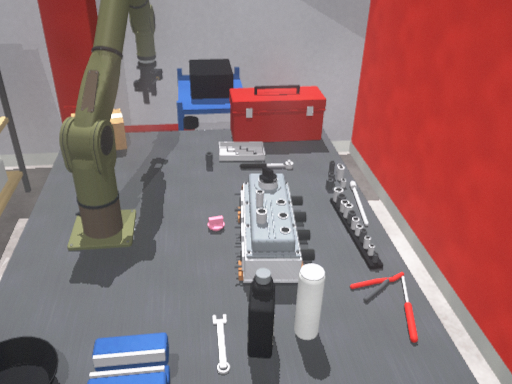

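Candidates for the cap: the black one on the neck at scene (248,190) / side (267,182), and the orange-brown one lying on the bench at scene (299,224) / side (216,223). I choose the black one on the neck and check it with a close crop.

Run:
```python
from h import *
a=bot.get_image("scene");b=bot.get_image("side")
x=cv2.resize(a["color"][170:230,205:295],None,fx=8,fy=8,interpolation=cv2.INTER_CUBIC)[:,:,::-1][:, :720]
y=cv2.resize(b["color"][160:210,235:305],None,fx=8,fy=8,interpolation=cv2.INTER_CUBIC)[:,:,::-1]
x=cv2.resize(x,(395,263)); y=cv2.resize(y,(395,282))
cv2.imwrite("pics/d1.png",np.vstack([cv2.resize(x,(790,526))])); 
for im,u,v in((a,248,186),(b,267,180)): print(on_z(im,u,v,.21))
oa,da=ray(a,248,188);ob,db=ray(b,267,180)
s=np.linalg.lstsq(np.c_[da,-db],ob-oa,rcond=None)[0];print(oa+s[0]*da,ob+s[1]*db)
```

```text
[ 0.55633004 -0.02213558  0.21      ]
[ 0.55242113 -0.07476487  0.21      ]
[ 0.54921748 -0.02352607  0.19377694] [ 0.56014207 -0.0312896   0.18402872]
```

View pics/d1.png

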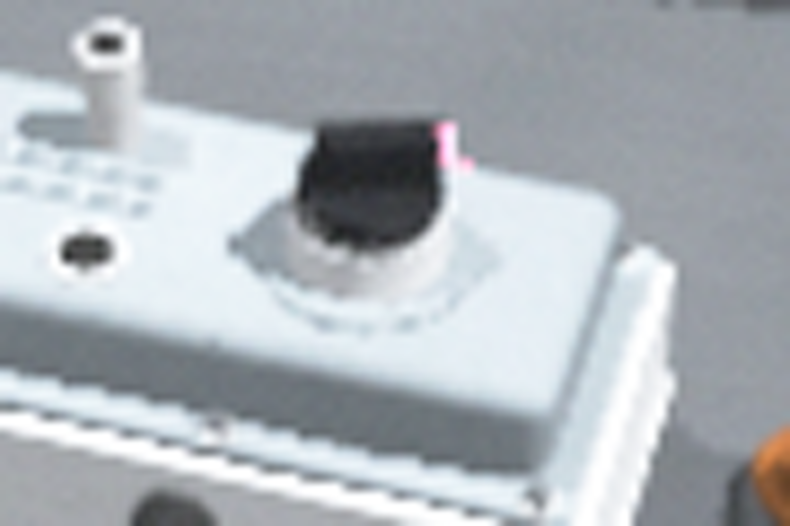

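>>> carry_out --series '[[[0,0,0],[0.6,-0.9,0.4],-1],[[0,0,0],[0.6,-1,0.4],-1],[[0,0,0],[0.6,-1,0.4],-1],[[0,0,0],[0.6,-1,0.4],-1],[[0,0,0],[0.6,-1,0.4],-1],[[0,0,0],[0.6,-1,0.4],-1],[[0,0,0],[0.6,-1,0.4],-1],[[0,0,0],[0.6,-1,0.2],-1]]'

```text
clock: 1.05
position: [0.2473, 0.4479, 0.3634]
ee_rot: [0.382, 3.118, 0.002]
ft_force: [0.7, -0.5, 0.9]
gripper_width: 0.0882
finger_force: 0.0
```

>>> carry_out --series '[[[0,0,0],[0.6,-1,0],-1],[[0,0,0],[0.6,-1,0],-1],[[0,0,0],[0.6,-1,0],-1],[[0,0,0],[0.6,-1,0],-1],[[0,0,0],[0.6,-1,0],-1],[[0,0,0],[0.6,-1,0],-1],[[0,0,0],[0.6,-1,0],-1],[[0,0,0],[0.6,-1,0],-1]]'

```text
clock: 1.85
position: [0.3432, 0.2877, 0.3628]
ee_rot: [0.382, 3.118, 0.0]
ft_force: [-0.3, -0.1, 0.0]
gripper_width: 0.0882
finger_force: 0.0
```

>>> carry_out --series '[[[0,0,0],[0.6,-1,0],-1],[[0,0,0],[0.6,-1,0],-1],[[0,0,0],[0.6,-1,0],-1],[[0,0,0],[0.6,-1,0],-1],[[0,0,0],[0.6,-1,0],-1],[[0,0,0],[0.6,-1,0],-1],[[0,0,0],[0.6,-1,0],-1],[[0,0,0],[0.6,-1,0],-1]]'

```text
clock: 2.65
position: [0.4392, 0.1276, 0.3628]
ee_rot: [0.382, 3.118, 0.0]
ft_force: [0.3, 0.2, -0.7]
gripper_width: 0.0882
finger_force: 0.0
```

>>> carry_out --series '[[[0,0,0],[0.6,-1,0],-1],[[0,0,0],[0.6,-1,0],-1],[[0,0,0],[0.6,-1,0],-1],[[0,0,0],[0.6,-1,0],-1],[[0,0,0],[0.6,-1,0],-1],[[0,0,0],[0.6,-0.8,0],-1],[[0,0,0],[0.6,-0.5,0],-1],[[0,0,0],[0.6,-0.3,0],-1]]'

```text
clock: 3.45
position: [0.5352, -0.0048, 0.3627]
ee_rot: [-0.385, -3.118, 0.001]
ft_force: [-0.4, -0.1, -0.0]
gripper_width: 0.0881
finger_force: 0.0
```

Run:
```python
from h import *
w=bot.get_image("wrist"); save(w,"w2.png",s=1.5)
s=bot.read_state(); print({k:np.round(s[k],3) for k in("clock","qpos","position","ee_rot","ft_force","torque")})
print(proj(w,[.555,-.022,.2],True))
```

```text
{'clock': np.float64(3.5), 'qpos': array([ 0.038,  0.498, -0.179,  1.755,  0.111,  0.896,  1.135]), 'position': array([ 0.537, -0.006,  0.363]), 'ee_rot': array([ 3.860e-01,  3.115e+00, -1.000e-03]), 'ft_force': array([ 2.378, -1.614,  0.121]), 'torque': array([-0.078, -0.177,  0.027])}
[237.27827406 217.31225766]
```

View pics/w2.png

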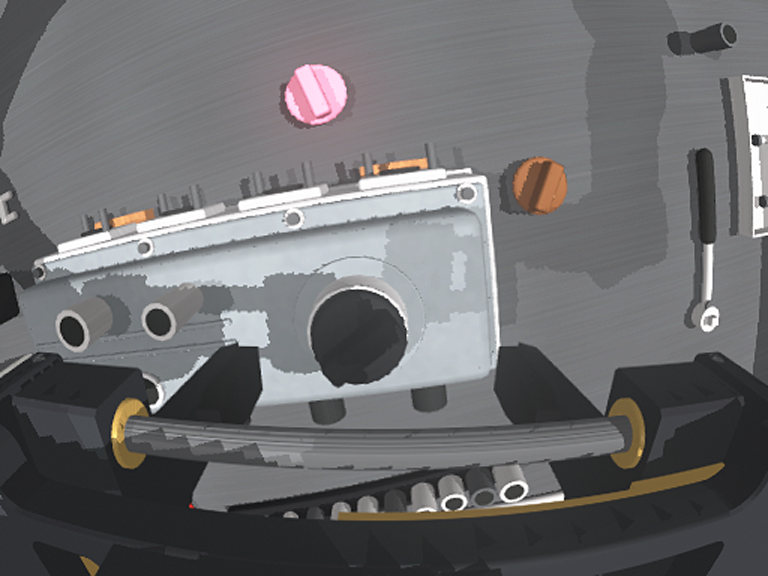

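The wrist view shows the black cap at about (239,223) native, the two bench caps pink (211,63) and orange (360,123), and sockets at far left. I enhance the cap to see its bar.

Run:
```python
from h import *
w=bot.get_image("wrist")
c=w["color"][180:265,195:285].astype(float)
c=np.clip((c/110)**.6*255,0,255)[...,::-1].astype(np.uint8)
cv2.imwrite("pics/w3.png",cv2.resize(c,None,fx=7,fy=7,interpolation=cv2.INTER_CUBIC))
```

```text
(no output)
```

View pics/w3.png

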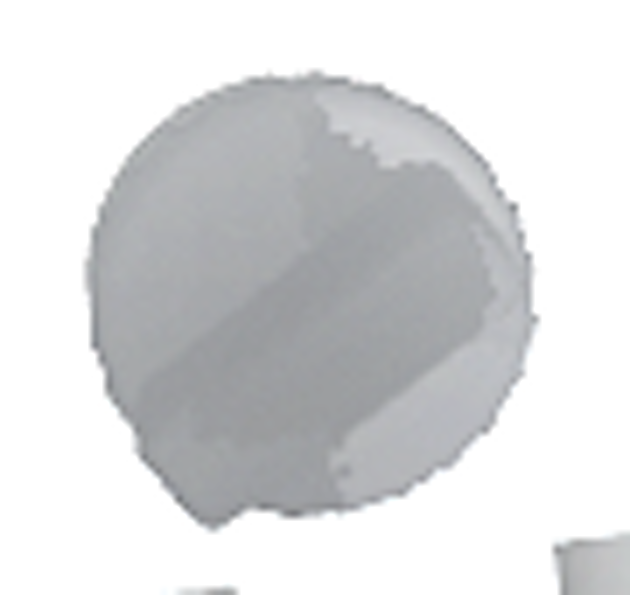

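```bash
cat >> h.py <<'E'
def capmask(im,p,S=4,box=(195,180,285,265),edges=False):
    x,y,yaw,tilt,h=p
    from scipy.spatial.transform import Rotation as Ro
    R=Ro.from_euler("ZY",[yaw,tilt]).as_matrix(); o=np.array([x,y,.186+h])
    P=lambda q:((np.array([proj(im,o+R@np.array(v),True) for v in q])-box[:2])*S*16).astype(np.int32)
    a=np.linspace(0,2*np.pi,60)
    rings=[[(.029*np.cos(t),.029*np.sin(t),z) for t in a] for z in(0,.007)]
    bars=[[(sx*.025,sy*.008,z) for sx,sy in((1,1),(1,-1),(-1,-1),(-1,1))] for z in(.007,.031)]
    m=np.zeros(((box[3]-box[1])*S,(box[2]-box[0])*S),np.uint8)
    if edges: return [P(q) for q in(rings[1],bars[0],bars[1])]
    for g in(rings,bars): cv2.fillConvexPoly(m,cv2.convexHull(P(g[0]+g[1])),1,shift=4)
    return m
E
python3 - <<'E'
from h import *
from scipy.optimize import differential_evolution as DE
w=bot.get_image("wrist"); c=w["color"][180:265,195:285]
big=cv2.resize(c,None,fx=4,fy=4,interpolation=cv2.INTER_CUBIC)
m=(big.max(2)<70).astype(np.uint8)
n,l,st,_=cv2.connectedComponentsWithStats(m); k=1+np.argmax(st[1:,4]); m=(l==k).astype(np.uint8); print(st[k])
out=[]
for s in(1,-1):
    r=DE(lambda p:(capmask(w,[p[0],p[1],p[2],s*.14,.0065])!=m).sum(),[(.53,.58),(-.05,.01),(-.1,1.6) ],seed=0,maxiter=25,popsize=10,tol=1e-4)
    print(s,r.x,r.fun)
    v=cv2.resize(np.clip((c/110.)**.6*255,0,255).astype(np.uint8)[...,::-1],None,fx=4,fy=4)
    for e in capmask(w,[*r.x,s*.14,.0065],edges=True): cv2.polylines(v,[e],True,(0,0,255) if s>0 else (0,120,0),1,shift=4)
    out.append(v)
cv2.imwrite("pics/w4.png",np.hstack(out))
E
```

```text
[   48    49   255   258 47526]
1 [ 0.56423476 -0.02401363  1.59171972] 5729.0
-1 [ 0.56452955 -0.02342197  0.77653062] 6424.0
```

View pics/w4.png

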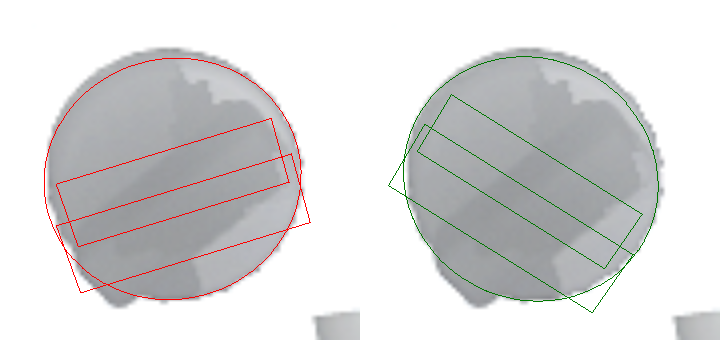

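The overlay shows my yaw bounds were wrong (the bar's image direction needs yaw beyond 1.6). I refit with wider bounds.

Run:
```python
from h import *
from scipy.optimize import differential_evolution as DE
w=bot.get_image("wrist"); c=w["color"][180:265,195:285]
big=cv2.resize(c,None,fx=4,fy=4,interpolation=cv2.INTER_CUBIC)
m=(big.max(2)<70).astype(np.uint8)
n,l,st,_=cv2.connectedComponentsWithStats(m); k=1+np.argmax(st[1:,4]); m=(l==k).astype(np.uint8)
out=[]
for s in(1,-1):
    r=DE(lambda p:(capmask(w,[p[0],p[1],p[2],s*.14,.0065])!=m).sum(),[(.53,.58),(-.05,.01),(1.5,3.0) ],seed=0,maxiter=25,popsize=10,tol=1e-4)
    print(s,r.x,r.fun)
    v=cv2.resize(np.clip((c/110.)**.6*255,0,255).astype(np.uint8)[...,::-1],None,fx=4,fy=4)
    for e in capmask(w,[*r.x,s*.14,.0065],edges=True): cv2.polylines(v,[e],True,(0,0,255) if s>0 else (0,120,0),1,shift=4)
    out.append(v)
cv2.imwrite("pics/w5.png",np.hstack(out))
```

```text
1 [ 0.56428415 -0.02376994  1.95730125] 4937.0
-1 [ 0.56343882 -0.02267136  2.08795098] 6735.0
```

View pics/w5.png

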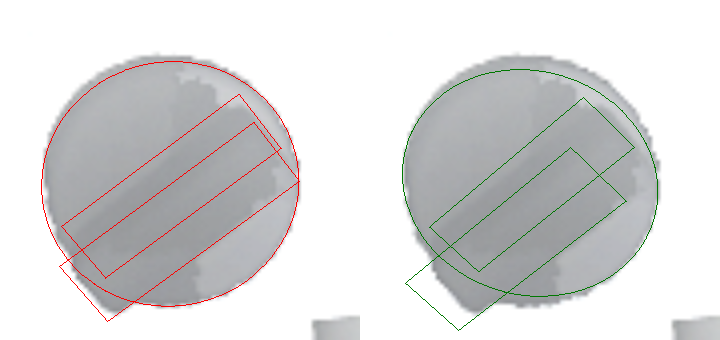

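The red fit is close: cap centre about (0.563, -0.023), bar yaw about 2.0, +x end toward +y low. I turn the tool 2.24 rad anticlockwise, which gives the joint range for the whole screw travel, and centre over the cap.

>>> carry_out --series '[[[0,0,1],[0.16,-0.1,0],-1],[[0,0,1],[0.16,-0.1,0],-1],[[0,0,1],[0.16,-0.1,0],-1],[[0,0,1],[0.16,-0.1,0],-1],[[0,0,1],[0.16,-0.1,0],-1],[[0,0,1],[0.16,-0.1,0],-1],[[0,0,1],[0.16,-0.1,0],-1],[[0,0,1],[0.16,-0.1,0],-1]]'

```text
clock: 4.45
position: [0.5597, -0.0186, 0.3628]
ee_rot: [0.626, -3.078, -0.0]
ft_force: [-0.3, -0.4, -0.4]
gripper_width: 0.0881
finger_force: 0.0
```

>>> carry_out --series '[[[0,0,1],[0,0,0],-1],[[0,0,1],[0,0,0],-1],[[0,0,1],[0,0,0],-1],[[0,0,1],[0,0,0],-1],[[0,0,1],[0,0,0],-1],[[0,0,1],[0,0,0],-1],[[0,0,1],[0,0,0],-1],[[0,0,1],[0,0,0],-1]]'

```text
clock: 5.25
position: [0.5596, -0.0186, 0.3628]
ee_rot: [1.562, -2.725, -0.0]
ft_force: [-1.4, -0.3, 0.8]
gripper_width: 0.0884
finger_force: 0.0
```

>>> carry_out --series '[[[0,0,1],[0,0,0],-1],[[0,0,1],[0,0,0],-1],[[0,0,1],[0,0,0],-1],[[0,0,1],[0,0,0],-1],[[0,0,1],[0,0,0],-1],[[0,0,1],[0,0,0],-1],[[0,0,1],[0,0,0],-1],[[0,0,1],[0,0,0],-1]]'

```text
clock: 6.05
position: [0.5596, -0.0185, 0.3632]
ee_rot: [2.34, -2.094, 0.002]
ft_force: [0.0, 0.5, -0.5]
gripper_width: 0.0881
finger_force: 0.0
```

>>> carry_out --series '[[[0,0,1],[0,0,0],-1],[[0,0,1],[0,0,0],-1],[[0,0,1],[0,0,0],-1],[[0,0,1],[0,0,0],-1],[[0,0,0],[0,0,0],-1],[[0,0,0],[0,0,0],-1]]'

```text
clock: 6.65
position: [0.56, -0.0189, 0.3623]
ee_rot: [-2.64, 1.703, 0.002]
ft_force: [-0.6, 0.3, 1.2]
gripper_width: 0.0884
finger_force: 0.0
```

```bash
cat >> h.py <<'E'
from scipy.spatial.transform import Rotation as Ro
def st():
    s=bot.read_state(); R=Ro.from_rotvec(s["ee_rot"]).as_matrix()
    print("t %.2f pos %s q7 %.3f yawY %.3f tilt %.4f w %.4f ff %.1f F %s T %s"%(s["clock"],np.round(s["position"],4),s["qpos"][6],np.arctan2(R[1,1],R[0,1]),np.arccos(min(1,-R[2,2])),s["gripper_width"],s["finger_force"],np.round(s["ft_force"],2),np.round(s["torque"],3)))
E
python3 - <<'E'
from h import *
w=bot.get_image("wrist"); st()
p=proj(w,[.563,-.023,.21],True); print(p)
u,v=p.astype(int); c=w["color"][v-50:v+50,u-60:u+60]
v2=cv2.resize(np.clip((c/110.)**.6*255,0,255).astype(np.uint8)[...,::-1],None,fx=6,fy=6,interpolation=cv2.INTER_CUBIC)
for e in capmask(w,[.563,-.0228,2.0,.14,.0065],S=6,box=(u-60,v-50,u+60,v+50),edges=True): cv2.polylines(v2,[e],True,(0,0,255),1,shift=4)
cv2.imwrite("pics/w6.png",v2)
E
```

```text
t 6.70 pos [ 0.5601 -0.0191  0.3627] q7 2.649 yawY -2.717 tilt 0.0008 w 0.0882 ff 0.0 F [0.69 0.36 0.21] T [ 0.059  0.071 -0.045]
[253.29486316 192.52430368]
```

View pics/w6.png

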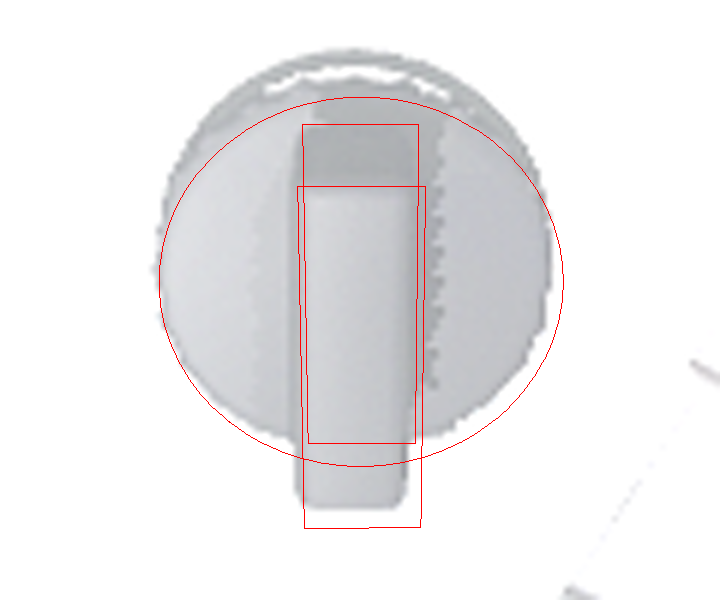

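The bar is upright in this view, centred at zoomed (352,349), with its direction 0.03 rad off my model. The O-ring shows under the edge nearest the camera, so that end is the high one. q7 went to its stop, because +q7 is anticlockwise, so I'll use the other half-turn. First I compute the centre.

Run:
```python
from h import *
from scipy.optimize import least_squares
w=bot.get_image("wrist"); st(); print(np.round(bot.read_state()["qpos"],3))
print("cam",ray(w,256,192)[0])
b=np.array([253-60,192-50])
g=lambda x,y:b+np.array([x,y])/6
for q,z in(((352,349),.2235),((352,190),.2235),((352,508),.2235),((354,262),.199)): print(q,on_z(w,*g(*q),z,True).round(4))
# fit: bar top corners (rounded) + flange left/right/bottom-ish
obs=[g(300,190),g(420,190),g(405,508),g(296,508),g(158,270),g(550,270)]
def res(p,s):
    x,y,yaw,h=p; R=Ro.from_euler("ZY",[yaw,s*.14]).as_matrix(); o=np.array([x,y,.186+h])
    # yaw frame: camera-near end is image top
    pts=[(e*.025,q*.008,.031) for e,q in((1,1),(1,-1),(-1,-1),(-1,1))]
    P=np.array([proj(w,o+R@np.array(v),True) for v in pts])
    a=np.linspace(0,2*np.pi,90); F=np.array([proj(w,o+R@np.array((.029*np.cos(t),.029*np.sin(t),.004)),True) for t in a])
    r=[min(np.linalg.norm(P-o_,axis=1)) for o_ in obs[:4]]
    return np.r_[r,F[:,0].min()-obs[4][0],F[:,0].max()-obs[5][0],h*0]
for s in(1,-1):
    r=least_squares(lambda p:res(p,s),[.563,-.023,2.0,.0065],x_scale=[.01,.01,.1,.01]); print(s,r.x.round(4),r.cost,r.fun.round(1))
```

```text
t 6.75 pos [ 0.5602 -0.0192  0.3631] q7 2.649 yawY -2.717 tilt 0.0017 w 0.0885 ff 0.0 F [0.54 1.21 0.79] T [ 0.086  0.107 -0.047]
[ 0.637  0.892 -1.436  1.657  0.898  1.413  2.649]
cam [ 0.5928005  -0.0860589   0.44493462]
(352, 349) [ 0.5634 -0.0206  0.2235]
(352, 190) [ 0.5722 -0.04    0.2235]
(352, 508) [ 5.542e-01 -1.000e-04  2.235e-01]
(354, 262) [ 0.5653 -0.0254  0.199 ]
1 [ 0.5626 -0.02    1.9713 -0.0062] 1.6135506430204571 [ 0.7  0.3  0.7  0.3  1.2 -0.8 -0. ]
-1 [ 0.5577 -0.0086  1.9678 -0.0196] 12.715908804827919 [ 1.8  1.5  1.7  1.3  2.8 -2.7 -0. ]
```

>>> carry_out --series '[[[0,0,-1],[0,0,0],-1],[[0,0,-1],[0,0,0],-1],[[0,0,-1],[0,0,0],-1],[[0,0,-1],[0,0,0],-1],[[0,0,-1],[0,0,0],-1],[[0,0,-1],[0,0,0],-1],[[0,0,-1],[0,0,0],-1],[[0,0,-1],[0,0,0],-1]]'

```text
clock: 7.55
position: [0.5603, -0.0193, 0.3636]
ee_rot: [1.965, -2.45, 0.004]
ft_force: [0.7, 0.4, -0.4]
gripper_width: 0.0882
finger_force: 0.0
```

>>> carry_out --series '[[[0,0,-1],[0,0,0],-1],[[0,0,-1],[0,0,0],-1],[[0,0,-1],[0,0,0],-1],[[0,0,-1],[0,0,0],-1],[[0,0,-1],[0,0,0],-1],[[0,0,-1],[0,0,0],-1],[[0,0,-1],[0,0,0],-1],[[0,0,-1],[0,0,0],-1]]'

```text
clock: 8.35
position: [0.5603, -0.0194, 0.3638]
ee_rot: [-1.094, 2.944, -0.004]
ft_force: [0.0, -0.7, -0.2]
gripper_width: 0.0882
finger_force: 0.0
```

>>> carry_out --series '[[[0,0,-1],[0,0,0],-1],[[0,0,-1],[0,0,0],-1],[[0,0,-1],[0,0,0],-1],[[0,0,-1],[0,0,0],-1],[[0,0,-1],[0,0,0],-1],[[0,0,-1],[0,0,0],-1],[[0,0,-1],[0,0,0],-1],[[0,0,-1],[0,0,0],-1]]'

```text
clock: 9.15
position: [0.5604, -0.0194, 0.364]
ee_rot: [-0.113, 3.137, -0.003]
ft_force: [0.0, -0.7, 0.1]
gripper_width: 0.0884
finger_force: 0.0
```

>>> carry_out --series '[[[0,0,-1],[0,0,0],-1],[[0,0,-1],[0,0,0],-1],[[0,0,-1],[0,0,0],-1],[[0,0,-1],[0,0,0],-1],[[0,0,-1],[0,0,0],-1],[[0,0,-1],[0,0,0],-1],[[0,0,-1],[0,0,0],-1],[[0,0,-1],[0,0,0],-1]]'

```text
clock: 9.95
position: [0.5604, -0.0195, 0.3642]
ee_rot: [0.88, 3.012, -0.001]
ft_force: [0.3, -0.6, 0.3]
gripper_width: 0.0886
finger_force: 0.0
```

>>> carry_out --series '[[[0,0,-1],[0,0,0],-1],[[0,0,-1],[0,0,0],-1],[[0,0,-1],[0,0,0],-1],[[0,0,-1],[0,0,0],-1],[[0,0,-1],[0,0,0],-1],[[0,0,-1],[0,0,0],-1],[[0,0,-1],[0,0,0],-1],[[0,0,-0.2],[0,0,0],-1]]'

```text
clock: 10.75
position: [0.5604, -0.0194, 0.3642]
ee_rot: [1.696, 2.641, 0.001]
ft_force: [-0.8, -0.5, 0.4]
gripper_width: 0.0882
finger_force: 0.0
```

```bash
python3 -c "
from h import *
st(); print(np.round(bot.read_state()['qpos'],3))"
```

```text
t 10.75 pos [ 0.5604 -0.0194  0.3642] q7 -0.014 yawY 0.429 tilt 0.0034 w 0.0882 ff 0.0 F [-0.78 -0.46  0.42] T [-0.059  0.034  0.003]
[ 0.332  0.586 -0.64   1.672  0.402  1.016 -0.014]
```

>>> carry_out --series '[[[0,0,0],[0.1,-0.12,-0.6],-1],[[0,0,0],[0.12,-0.12,-0.8],-1],[[0,0,0],[0,0,-0.8],-1],[[0,0,0],[0,0,-0.8],-1],[[0,0,0],[0,0,-0.8],-1],[[0,0,0],[0,0,-0.6],-1],[[0,0,0],[0,0,-0.3],-1],[[0,0,0],[0,0,0],0]]'

```text
clock: 11.55
position: [0.5645, -0.0244, 0.2679]
ee_rot: [-1.694, -2.645, 0.001]
ft_force: [0.4, 0.5, 0.3]
gripper_width: 0.0823
finger_force: 0.0
```

>>> carry_out --series '[[[0,0,0],[0,0,0],0.3],[[0,0,0],[0,0,0],0.56],[[0,0,0],[0,0,0],0.56],[[0,0,0],[0,0,0],0.56],[[0,0,0],[0,0,0],0.56]]'

```text
clock: 12.05
position: [0.5649, -0.0242, 0.269]
ee_rot: [1.695, 2.645, 0.001]
ft_force: [-0.6, -0.2, -0.4]
gripper_width: 0.0422
finger_force: 0.0
```

Run:
```python
from h import *
w=bot.get_image("wrist"); st(); save(w,"w7.png",(130,110,400,310),2.9)
```

```text
t 12.10 pos [ 0.5649 -0.0243  0.2689] q7 -0.094 yawY 0.431 tilt 0.0003 w 0.0385 ff 0.0 F [ 0.45 -0.2  -0.64] T [-0.08   0.048 -0.067]
```

View pics/w7.png

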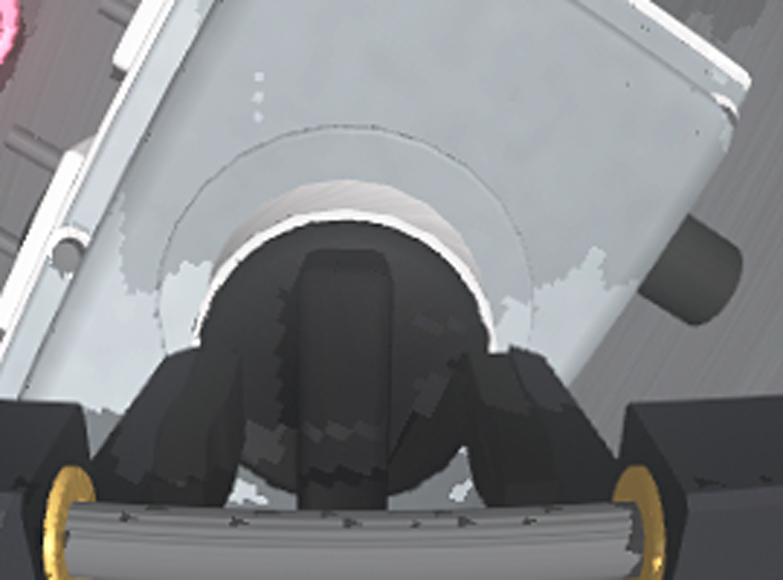

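The bar is between the fingers: bar spans crop x 300–388 and the finger edges are at 242 and 470, so it sits maybe 1–2 mm left of centre. I check with the calibration.

Run:
```python
from h import *
w=bot.get_image("wrist"); s=bot.read_state(); p=np.array(s["position"]);R=Ro.from_rotvec(s["ee_rot"]).as_matrix()
g=lambda x,y:(130+x/2.9,110+y/2.9)
for x,y,z in((300,330,.2235),(388,330,.2235),(302,270,.2235),(390,270,.2235),(242,360,.207),(470,360,.207)):
    print((x,y),(R.T@(on_z(w,*g(x,y),z,True)-p)).round(4))
st()
```

```text
(300, 330) [ 0.0207 -0.0063  0.0453]
(388, 330) [0.0207 0.0078 0.0453]
(302, 270) [ 0.0308 -0.0057  0.0453]
(390, 270) [0.0308 0.008  0.0453]
(242, 360) [ 0.0078 -0.0182  0.0618]
(470, 360) [0.0077 0.0238 0.0619]
t 12.15 pos [ 0.5649 -0.0243  0.2688] q7 -0.094 yawY 0.431 tilt 0.0003 w 0.0340 ff 0.0 F [-1.09 -0.23 -0.72] T [-0.127 -0.044  0.01 ]
```

>>> carry_out --series '[[[0,0,0],[0,0,0],0.56],[[0,0,0],[0,0,0],0.56],[[0,0,0],[0,0,0],0.56],[[0,0,0],[0,0,0],0.56]]'

```text
clock: 12.55
position: [0.5648, -0.0243, 0.2687]
ee_rot: [-1.695, -2.645, 0.0]
ft_force: [-0.1, 0.2, -0.4]
gripper_width: 0.0191
finger_force: 0.1
```

```bash
python3 -c "
from h import *
st()"
```

```text
t 12.55 pos [ 0.5648 -0.0243  0.2687] q7 -0.094 yawY 0.431 tilt 0.0001 w 0.0191 ff 0.1 F [-0.07  0.21 -0.38] T [-0.097  0.089  0.005]
```

```bash
cat >> h.py <<'E'
import glob
def look(tag):
    w=bot.get_image("wrist"); g=w["color"].max(2).astype(np.float32)
    np.save("fr_%s.npy"%tag,w["color"])
    ref=np.load("fr_0.npy").max(2).astype(np.float32)
    e=lambda a:np.clip(a,0,90)
    T=e(ref)[185:225,228:272]; m=cv2.matchTemplate(e(g)[165:245,215:285],T,cv2.TM_CCOEFF_NORMED)
    _,v,_,l=cv2.minMaxLoc(m)
    prof=g[160:200,244:254].mean(1); up=cv2.resize(prof[:,None],None,fx=1,fy=10,interpolation=cv2.INTER_LINEAR)[:,0]
    edge=160+np.where(up>130)[0].max()/10 if (up>130).any() else -1
    print(tag,"match d",l[0]-13,l[1]-20,round(v,3),"flange edge v %.1f"%edge); st()
E
python3 -c "
from h import *
np.save('fr_0.npy',bot.get_image('wrist')['color']); look('0b')"
```

```text
0b match d 0 0 0.997 flange edge v 186.1
t 12.65 pos [ 0.5648 -0.0243  0.2687] q7 -0.094 yawY 0.431 tilt 0.0001 w 0.0194 ff 0.1 F [-0.77 -0.32  0.17] T [-0.035  0.089  0.026]
```

>>> carry_out --series '[[[0,0,0.6],[0,0,0],0.57],[[0,0,0.6],[0,0,0],0.57],[[0,0,0.6],[0,0,0],0.57],[[0,0,0.6],[0,0,0],0.57],[[0,0,0.6],[0,0,0],0.57],[[0,0,0.6],[0,0,0],0.57],[[0,0,0.6],[0,0,0],0.57],[[0,0,0.6],[0,0,0],0.57]]'

```text
clock: 13.45
position: [0.565, -0.0241, 0.2689]
ee_rot: [1.156, 2.921, 0.001]
ft_force: [0.4, -0.1, 1.8]
gripper_width: 0.019
finger_force: 0.8
```

```bash
python3 -c "
from h import *
look('1')"
```

```text
1 match d 0 -1 0.76 flange edge v 184.9
t 13.50 pos [ 0.565  -0.0242  0.2688] q7 0.215 yawY 0.819 tilt 0.0004 w 0.0193 ff 0.1 F [ 0.02  0.17 -0.28] T [0.01  0.002 0.005]
```

>>> carry_out --series '[[[0,0,0.6],[0,0,0],0.57],[[0,0,0.6],[0,0,0],0.57],[[0,0,0.6],[0,0,0],0.57],[[0,0,0.6],[0,0,0],0.57],[[0,0,0.6],[0,0,0],0.57],[[0,0,0.6],[0,0,0],0.57]]'

```text
clock: 14.1
position: [0.5649, -0.0241, 0.269]
ee_rot: [0.727, 3.056, 0.0]
ft_force: [-1.2, -0.6, 1.6]
gripper_width: 0.0189
finger_force: 1.2
```

```bash
python3 -c "
from h import *
look('2')"
```

```text
2 match d 5 0 0.758 flange edge v 183.9
t 14.15 pos [ 0.5649 -0.0242  0.2689] q7 0.448 yawY 1.106 tilt 0.0002 w 0.0189 ff 0.2 F [-0.48 -1.21 -0.34] T [-0.015  0.016 -0.072]
```

>>> carry_out --series '[[[0,0,0.5],[0,0,0],0.57],[[0,0,0.5],[0,0,0],0.57],[[0,0,0.5],[0,0,0],0.57],[[0,0,0],[0,0,0],0.57]]'

```text
clock: 14.55
position: [0.5649, -0.0243, 0.2687]
ee_rot: [0.545, 3.094, 0.001]
ft_force: [0.6, 0.6, 1.2]
gripper_width: 0.0185
finger_force: 0.1
```

```bash
python3 -c "
from h import *
look('3')"
```

```text
3 match d 6 0 0.731 flange edge v 183.6
t 14.60 pos [ 0.5649 -0.0243  0.2687] q7 0.542 yawY 1.221 tilt 0.0003 w 0.0190 ff 0.1 F [-0.16  0.94 -0.98] T [ 0.039 -0.002 -0.025]
```

>>> carry_out --series '[[[0,0,0.5],[0,0,0],0.57],[[0,0,0.5],[0,0,0],0.57],[[0,0,0.5],[0,0,0],0.57],[[0,0,0],[0,0,0],0.57]]'

```text
clock: 15.0
position: [0.5649, -0.0243, 0.2686]
ee_rot: [-0.359, -3.121, -0.0]
ft_force: [-0.6, -0.0, -0.0]
gripper_width: 0.019
finger_force: 0.1
```

```bash
python3 -c "
from h import *
look('4')"
```

```text
4 match d 6 14 0.753 flange edge v 183.2
t 15.05 pos [ 0.5649 -0.0243  0.2687] q7 0.641 yawY 1.341 tilt 0.0001 w 0.0188 ff 0.0 F [-0.4  -0.15  0.65] T [-0.076 -0.021  0.071]
```

>>> carry_out --series '[[[0,0,0.5],[0,0,0],0.57],[[0,0,0.5],[0,0,0],0.57],[[0,0,0.5],[0,0,0],0.57],[[0,0,0],[0,0,0],0.57]]'

```text
clock: 15.45
position: [0.5649, -0.0243, 0.2687]
ee_rot: [-0.171, -3.137, -0.0]
ft_force: [-0.1, 1.1, -0.2]
gripper_width: 0.0192
finger_force: 0.1
```

```bash
python3 -c "
from h import *
look('5')"
```

```text
5 match d 6 14 0.752 flange edge v 183.1
t 15.50 pos [ 0.5649 -0.0243  0.2687] q7 0.741 yawY 1.461 tilt 0.0001 w 0.0189 ff 0.1 F [-0.39  0.54  0.98] T [ 0.026 -0.017  0.02 ]
```

The match jumped 14 px between frames 3 and 4. I view those frames side by side, as my last picture, to confirm the drop.

Run:
```python
from h import *
o=[]
for t in"0345":
    c=np.load("fr_%s.npy"%t)[170:285,190:310,::-1]
    o.append(cv2.resize(np.clip((c/130.)**.6*255,0,255).astype(np.uint8),(390,298),interpolation=cv2.INTER_CUBIC))
cv2.imwrite("pics/m8.png",np.vstack([np.hstack(o[:2]),np.hstack(o[2:])]))
```

```text
(no output)
```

View pics/m8.png

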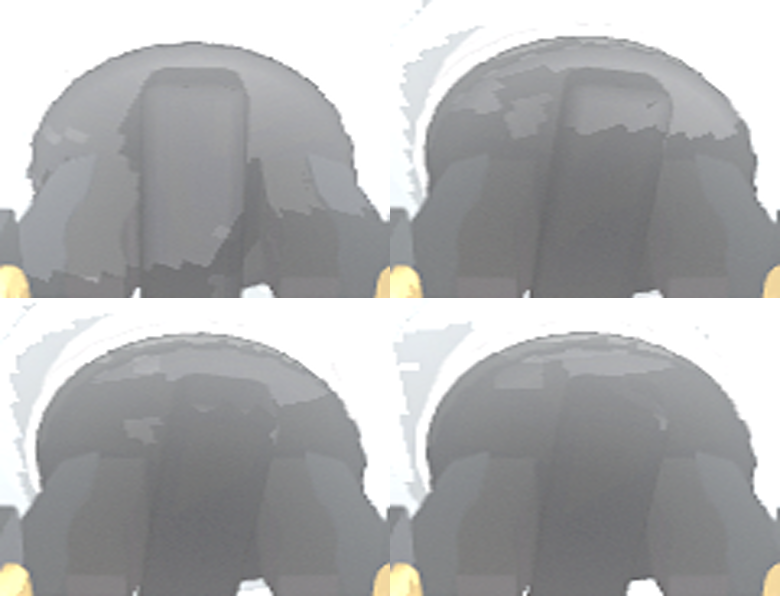

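Frames 3–5 still look alike: the bar end stays at the same height and the flange edge has only crept up, so it has not clearly dropped. I work out what the drop should look like in numbers.

Run:
```python
from h import *
w=bot.get_image("wrist"); s=bot.read_state(); R=Ro.from_rotvec(s["ee_rot"]).as_matrix(); yaw=np.arctan2(R[1,0],R[0,0])-.1
for n,h,t in(("start",.0065,.14),("climbed",.0078,.14),("dropped",.005,0)):
    Q=Ro.from_euler("ZY",[yaw,t]).as_matrix(); o=np.array([.5648,-.0243,.186+h])
    a=np.linspace(0,2*np.pi,120); F=np.array([proj(w,o+Q@np.array((.029*np.cos(k),.029*np.sin(k),.007)),True) for k in a])
    print(n,"bar end",[proj(w,o+Q@np.array(v),True).round(1) for v in((.025,0,.031),(.025,0,.007))],"flange top v %.1f u %.1f..%.1f"%(F[:,1].min(),F[:,0].min(),F[:,0].max()))
# column-edge data: rotated sampling along bar for each frame
for t in"012345":
    g=np.load("fr_%s.npy"%t).astype(float).max(2)
    m=(g<115)[150:215]; 
    tops=[150+np.argmax(m[:,u]) for u in range(205,300,8)]
    row=[(np.where(g[v,180:320]<115)[0].min()+180,np.where(g[v,180:320]<115)[0].max()+180) for v in(195,200,205,210)]
    print(t,tops,row)
```

```text
start bar end [array([256.4, 200.9]), array([255.1, 193.1])] flange top v 185.6 u 199.3..301.8
climbed bar end [array([256.4, 201.8]), array([255.1, 193.8])] flange top v 186.3 u 198.9..302.1
dropped bar end [array([255.5, 210.9]), array([255. , 195.5])] flange top v 188.2 u 199.7..301.3
0 [np.int64(210), np.int64(200), np.int64(194), np.int64(190), np.int64(187), np.int64(186), np.int64(186), np.int64(187), np.int64(190), np.int64(195), np.int64(201), np.int64(211)] [(np.int64(219), np.int64(278)), (np.int64(212), np.int64(284)), (np.int64(209), np.int64(288)), (np.int64(205), np.int64(292))]
1 [np.int64(195), np.int64(198), np.int64(192), np.int64(188), np.int64(186), np.int64(185), np.int64(185), np.int64(186), np.int64(189), np.int64(194), np.int64(199), np.int64(208)] [(np.int64(205), np.int64(279)), (np.int64(200), np.int64(286)), (np.int64(198), np.int64(290)), (np.int64(194), np.int64(295))]
2 [np.int64(188), np.int64(184), np.int64(191), np.int64(187), np.int64(185), np.int64(184), np.int64(184), np.int64(185), np.int64(188), np.int64(192), np.int64(198), np.int64(208)] [(np
[... 360 characters left out ...]
int64(286)), (np.int64(194), np.int64(291)), (np.int64(196), np.int64(295))]
4 [np.int64(184), np.int64(179), np.int64(192), np.int64(187), np.int64(185), np.int64(183), np.int64(183), np.int64(184), np.int64(187), np.int64(191), np.int64(198), np.int64(206)] [(np.int64(195), np.int64(282)), (np.int64(193), np.int64(287)), (np.int64(195), np.int64(291)), (np.int64(194), np.int64(295))]
5 [np.int64(183), np.int64(198), np.int64(191), np.int64(187), np.int64(185), np.int64(183), np.int64(183), np.int64(184), np.int64(187), np.int64(191), np.int64(197), np.int64(206)] [(np.int64(192), np.int64(283)), (np.int64(193), np.int64(288)), (np.int64(194), np.int64(292)), (np.int64(195), np.int64(295))]
```

```bash
cat >> h.py <<'E'
def look2(tag):
    w=bot.get_image("wrist"); np.save("fr_%s.npy"%tag,w["color"]); g=w["color"].astype(float).max(2)
    def e(u):
        p=g[160:200,u-2:u+3].mean(1); x=np.interp(np.arange(0,39,.1),np.arange(40),p); return 160+np.argmax(x<110)/10
    p=g[184:222,246:262].mean(1)
    print(tag,"edge",[e(u) for u in(240,250,260,270,280)],"bar",p[::2].astype(int)); st()
E
python3 - <<'E'
from h import *
for t in"05":
    g=np.load("fr_%s.npy"%t).astype(float).max(2); print(t,g[184:222,246:262].mean(1)[::2].astype(int))
look2("6")
E
```

```text
0 [242 132  67  74  77  80  65  60  59  59  63  64  65  65  64  63  62  61
  61]
5 [77 72 64 72 73 71 71 71 57 56 55 54 51 50 49 49 48 47 45]
6 edge [np.float64(183.8), np.float64(182.8), np.float64(183.9), np.float64(187.5), np.float64(192.1)] bar [76 73 64 72 73 71 71 71 57 56 55 53 52 50 49 49 48 46 45]
t 15.60 pos [ 0.5648 -0.0243  0.2687] q7 0.741 yawY 1.461 tilt 0.0000 w 0.0192 ff 0.1 F [-0.06 -0.34 -0.11] T [ 0.02  -0.044  0.01 ]
```

>>> carry_out --series '[[[0,0,0.5],[0,0,0],0.57],[[0,0,0.5],[0,0,0],0.57],[[0,0,0.5],[0,0,0],0.57],[[0,0,0],[0,0,0],0.57]]'

```text
clock: 16.0
position: [0.5649, -0.0243, 0.2687]
ee_rot: [0.018, -3.141, -0.0]
ft_force: [-1.0, -0.5, 0.1]
gripper_width: 0.0189
finger_force: 0.1
```

```bash
python3 -c "
from h import *
look2('7')"
```

```text
7 edge [np.float64(183.7), np.float64(182.5), np.float64(183.5), np.float64(186.4), np.float64(192.0)] bar [66 66 59 62 64 63 64 60 53 51 50 48 47 46 45 45 44 43 42]
t 16.05 pos [ 0.5648 -0.0243  0.2687] q7 0.842 yawY 1.581 tilt 0.0001 w 0.0186 ff 0.1 F [-0.24  0.05  0.86] T [-0.016 -0.034 -0.013]
```

>>> carry_out --series '[[[0,0,0.5],[0,0,0],0.57],[[0,0,0.5],[0,0,0],0.57],[[0,0,0.5],[0,0,0],0.57],[[0,0,0],[0,0,0],0.57]]'

```text
clock: 16.45
position: [0.5648, -0.0243, 0.2687]
ee_rot: [0.206, -3.135, -0.0]
ft_force: [-0.2, 0.1, -0.4]
gripper_width: 0.0186
finger_force: 0.1
```

```bash
python3 -c "
from h import *
look2('8')"
```

```text
8 edge [np.float64(183.3), np.float64(182.2), np.float64(182.9), np.float64(186.0), np.float64(191.7)] bar [64 63 56 57 59 58 58 58 51 48 47 46 46 45 45 45 42 42 41]
t 16.50 pos [ 0.5648 -0.0243  0.2687] q7 0.942 yawY 1.701 tilt 0.0001 w 0.0191 ff 0.1 F [-0.44 -0.05 -0.21] T [0.037 0.04  0.017]
```

Run:
```python
from h import *
for t in"0123458":
    g=np.load("fr_%s.npy"%t).astype(float).max(2); print(t,g[180:222,248:258].mean(1).astype(int))
w=bot.get_image("wrist"); s=bot.read_state(); R=Ro.from_rotvec(s["ee_rot"]).as_matrix(); yaw=np.arctan2(R[1,0],R[0,0])-.1
for n,h,t in(("start",.0065,.14),("climbed",.0082,.14),("dropped",.005,0)):
    Q=Ro.from_euler("ZY",[yaw,t]).as_matrix(); o=np.array([.5648,-.0243,.186+h])
    print(n,[proj(w,o+Q@np.array(v),True)[1].round(1) for v in((.029,0,0),(.029,0,.007),(.025,0,.007),(.025,0,.031))])
```

```text
0 [195 192 202 236 242 250 103  64  69  73  74  76  77  80  80  80  62  59
  60  59  59  58  60  60  64  63  64  65  65  65  64  64  64  63  63  63
  62  62  62  61  61  60]
1 [174 221 241 243 221  79  73  68  66  71  72  73  75  77  79  79  65  57
  58  58  57  57  58  59  62  62  63  63  63  63  63  63  63  62  61  61
  61  61  60  60  59  59]
2 [215 242 243 228  63  71  70  60  65  69  69  71  73  74  76  75  59  55
  55  54  54  54  53  55  58  59  59  60  60  61  60  60  60  60  59  59
  59  58  58  57  57  57]
3 [216 246 248 179  65  75  71  62  65  69  70  72  73  74  76  75  59  55
  55  55  54  53  54  56  59  60  60  61  62  62  62  61  61  61  60  60
  59  59  59  57  53  49]
4 [245 249 253 120  67  79  80  68  63  63  68  71  70  69  69  70  70  70
  69  61  56  56  56  55  54  54  53  53  52  51  51  52  52  51  48  48
  47  46  45  45  44  44]
5 [255 255 250  79  79  78  69  67  64  64  70  75  73  70  70  72  71  71
  71  65  57  57  56  55  55  53  53  52  51  51  50  49  49  49  49  48
  48  47  47  46  45  45]
8 [196 199 132  56  65  65  61  59  56  55  56  58  59  58  58  58  58  58
  58  56  49  48  48  47  46  47  46  46  46  45  45  44  44  45  45  43
  42  42  42  41  41  41]
start [np.float64(184.1), np.float64(185.7), np.float64(193.0), np.float64(200.7)]
climbed [np.float64(184.9), np.float64(186.5), np.float64(193.9), np.float64(201.9)]
dropped [np.float64(184.8), np.float64(188.2), np.float64(195.4), np.float64(210.6)]
```

Frames 0–3 have the bar-base edge at v=196 and the bar-top edge at 204. From frame 4 on the base jumps to 199.5, the flange-top line drops to 189 and the 204 edge is gone. That matches the predicted drop to level (+2.4, +1.7), so it dropped between tool turns of 0.79 and 0.91. Now I lower slightly and run it in clockwise.

>>> carry_out --series '[[[0,0,-0.5],[0,0,-0.1],0.57],[[0,0,-1],[0,0,-0.1],0.57],[[0,0,-1],[0,0,0],0.57],[[0,0,-1],[0,0,0],0.57],[[0,0,-1],[0,0,0],0.57],[[0,0,-1],[0,0,0],0.57],[[0,0,-1],[0,0,0],0.57],[[0,0,-1],[0,0,0],0.57]]'

```text
clock: 17.35
position: [0.5648, -0.0243, 0.2647]
ee_rot: [-0.735, -3.054, 0.0]
ft_force: [0.1, -0.2, 0.1]
gripper_width: 0.019
finger_force: 0.2
```

```bash
python3 -c "
from h import *
look2('9'); g=np.load('fr_9.npy').astype(float).max(2); print(g[180:222,248:258].mean(1).astype(int))"
```

```text
9 edge [np.float64(186.5), np.float64(185.7), np.float64(187.0), np.float64(190.4), np.float64(196.4)] bar [243 113  72  61  63  67  66  66  66  59  55  53  53  52  51  49  52  54
  54]
t 17.40 pos [ 0.5648 -0.0241  0.2648] q7 0.434 yawY 1.096 tilt 0.0001 w 0.0188 ff 0.0 F [ 0.1  -0.24 -0.57] T [-0.056 -0.004 -0.03 ]
[159 145 206 242 242 246  75  70  73  68  59  60  63  66  67  66  66  66
  67  66  66  65  56  54  53  53  53  52  52  51  51  50  50  49  49  50
  53  54  54  54  54  54]
```

The bar end face now spans v 201.5–215.5 (14 px, against 15 predicted level and 8 when crooked), so the cap is level. I continue clockwise.

>>> carry_out --series '[[[0,0,-1],[0,0,0],0.57],[[0,0,-1],[0,0,0],0.57],[[0,0,-1],[0,0,0],0.57],[[0,0,-1],[0,0,0],0.57],[[0,0,-1],[0,0,0],0.57],[[0,0,-1],[0,0,0],0.57],[[0,0,-1],[0,0,0],0.57],[[0,0,-1],[0,0,0],0.57]]'

```text
clock: 18.2
position: [0.5647, -0.0243, 0.2647]
ee_rot: [-1.656, -2.669, 0.0]
ft_force: [0.2, -0.3, -0.4]
gripper_width: 0.0188
finger_force: 0.2
```

>>> carry_out --series '[[[0,0,-1],[0,0,0],0.57],[[0,0,-1],[0,0,0],0.57],[[0,0,-1],[0,0,0],0.57],[[0,0,-1],[0,0,0],0.57],[[0,0,-1],[0,0,0],0.57],[[0,0,-1],[0,0,0],0.57],[[0,0,-1],[0,0,0],0.57],[[0,0,-1],[0,0,0],0.57]]'

```text
clock: 19.0
position: [0.5646, -0.0243, 0.2646]
ee_rot: [-2.412, -2.013, 0.001]
ft_force: [-0.1, 0.1, 0.2]
gripper_width: 0.0192
finger_force: 0.4
```

```bash
python3 -c "
from h import *
look2('10'); print(bot.read_state()['qpos'].round(3)); g=np.load('fr_10.npy').astype(float).max(2); print(g[180:222,248:258].mean(1).astype(int))"
```

```text
10 edge [np.float64(190.6), np.float64(189.7), np.float64(190.6), np.float64(192.8), np.float64(197.9)] bar [196 216 247  80  65  71  70  69  68  62  60  58  57  56  55  55  58  58
  57]
t 19.05 pos [ 0.5646 -0.0241  0.2647] q7 -0.577 yawY -0.182 tilt 0.0004 w 0.0189 ff 0.1 F [-1.04 -0.9  -0.06] T [-0.069  0.138  0.057]
[ 0.199  0.68  -0.402  1.783  0.368  0.754 -0.577]
[204 200 197 198 197 192 224 243 247 181  54  62  67  72  72  71  70  69
  69  68  68  67  60  59  58  58  58  58  57  57  57  56  55  55  56  58
  59  60  59  59  58  58]
```

>>> carry_out --series '[[[0,0,-1],[0,0,0],0.57],[[0,0,-1],[0,0,0],0.57],[[0,0,-1],[0,0,0],0.57],[[0,0,-1],[0,0,0],0.57],[[0,0,-1],[0,0,0],0.57],[[0,0,-1],[0,0,0],0.57],[[0,0,-1],[0,0,0],0.57],[[0,0,0],[0,0,0],0.57]]'

```text
clock: 19.85
position: [0.5647, -0.024, 0.2647]
ee_rot: [2.871, 1.274, -0.0]
ft_force: [-0.0, 0.6, 0.6]
gripper_width: 0.0194
finger_force: 0.1
```

```bash
python3 -c "
from h import *
look2('11'); print(bot.read_state()['qpos'].round(3)); g=np.load('fr_11.npy').astype(float).max(2); print(g[180:222,248:258].mean(1).astype(int))"
```

```text
11 edge [np.float64(191.9), np.float64(190.8), np.float64(191.1), np.float64(193.7), np.float64(198.9)] bar [185 182 245 224  62  72  72  71  72  71  61  60  59  58  57  56  57  59
  59]
t 19.90 pos [ 0.5648 -0.024   0.2647] q7 -0.992 yawY -0.734 tilt 0.0002 w 0.0188 ff 0.1 F [-0.69  0.07 -0.54] T [-0.007  0.21  -0.007]
[ 0.105  0.664 -0.241  1.788  0.226  0.717 -0.992]
[196 192 191 189 186 185 182 223 248 249 247  54  63  67  73  73  72  72
  71  71  72  71  71  62  60  60  60  60  59  59  58  58  57  57  57  57
  58  60  61  62  61  60]
```

>>> carry_out --series '[[[0,0,-1],[0,0,0],0.57],[[0,0,-1],[0,0,0],0.57],[[0,0,-1],[0,0,0],0.57],[[0,0,-1],[0,0,0],0.57],[[0,0,-1],[0,0,0],0.57],[[0,0,-1],[0,0,0],0.57],[[0,0,-1],[0,0,0],0.57],[[0,0,-1],[0,0,0],0.57]]'

```text
clock: 20.7
position: [0.5647, -0.0242, 0.2645]
ee_rot: [-3.127, -0.304, 0.001]
ft_force: [-0.4, -1.1, -2.1]
gripper_width: 0.0189
finger_force: 1.2
```

>>> carry_out --series '[[[0,0,-1],[0,0,0],0.57],[[0,0,-1],[0,0,0],0.57],[[0,0,-1],[0,0,0],0.57],[[0,0,-1],[0,0,0],0.57],[[0,0,0],[0,0,0],0.57]]'

```text
clock: 21.2
position: [0.5644, -0.0244, 0.2643]
ee_rot: [3.135, -0.195, -0.002]
ft_force: [-1.2, -1.0, -1.1]
gripper_width: 0.0188
finger_force: 0.4
```

```bash
cat >> h.py <<'E'
def tq(n=6):
    L=[]
    for i in range(n):
        w=bot.get_image("wrist"); s=bot.read_state(); L.append(np.r_[s["torque"],s["ft_force"],s["finger_force"],s["qpos"][6]])
    L=np.array(L); print("Tz %.3f +- %.3f"%(L[:,2].mean(),L[:,2].std()/n**.5),"mean",L.mean(0).round(3))
    g=w["color"].astype(float).max(2); p=g[180:200,248:258].mean(1); x=np.interp(np.arange(0,19,.1),np.arange(20),p); print("edge",180+np.where(x>110)[0].max()/10); st()
E
python3 -c "
from h import *
tq()"
```

```text
Tz 0.019 +- 0.009 mean [-0.173  0.24   0.019 -0.142 -0.566 -0.094  0.406 -1.694]
edge 190.0
t 21.50 pos [ 0.5649 -0.0244  0.2649] q7 -1.695 yawY -1.696 tilt 0.0002 w 0.0194 ff 0.4 F [ 0.05 -0.17  0.4 ] T [-0.161  0.22   0.029]
```

>>> carry_out --series '[[[0,0,-0.5],[0,0,0],0.57],[[0,0,-0.5],[0,0,0],0.57],[[0,0,-0.5],[0,0,0],0.57],[[0,0,-0.5],[0,0,0],0.57],[[0,0,0],[0,0,0],0.57]]'

```text
clock: 22.0
position: [0.5647, -0.0243, 0.2647]
ee_rot: [3.109, -0.45, -0.0]
ft_force: [-1.3, -0.9, -1.8]
gripper_width: 0.0189
finger_force: 1.2
```

```bash
python3 -c "
from h import *
tq()"
```

```text
Tz 0.015 +- 0.009 mean [-0.308  0.269  0.015 -0.159 -1.597 -1.303  1.047 -1.811]
edge 189.6
t 22.30 pos [ 0.5647 -0.0243  0.2647] q7 -1.811 yawY -1.857 tilt 0.0003 w 0.0189 ff 1.1 F [-0.41 -0.82 -2.24] T [-0.333  0.276  0.028]
```

>>> carry_out --series '[[[0,0,-0.5],[0,0,0],0.57],[[0,0,-0.5],[0,0,0],0.57],[[0,0,0],[0,0,0],0.57]]'

```text
clock: 22.6
position: [0.5647, -0.0243, 0.2646]
ee_rot: [3.088, -0.575, -0.001]
ft_force: [0.2, -2.0, -2.8]
gripper_width: 0.0191
finger_force: 1.4
```

```bash
python3 -c "
from h import *
tq()"
```

```text
Tz 0.027 +- 0.003 mean [-0.33   0.306  0.027 -0.891 -1.576 -1.551  1.284 -1.868]
edge 189.6
t 22.90 pos [ 0.5648 -0.0243  0.2647] q7 -1.868 yawY -1.937 tilt 0.0002 w 0.0189 ff 1.3 F [-1.32 -2.02 -1.94] T [-0.313  0.32   0.028]
```

>>> carry_out --series '[[[0,0,-0.5],[0,0,0],0.57],[[0,0,-0.5],[0,0,0],0.57],[[0,0,-0.5],[0,0,0],0.57],[[0,0,0],[0,0,0],0.57]]'

```text
clock: 23.3
position: [0.5647, -0.0242, 0.2646]
ee_rot: [3.048, -0.758, -0.001]
ft_force: [-0.3, -2.1, -2.2]
gripper_width: 0.0191
finger_force: 1.8
```

```bash
python3 -c "
from h import *
tq(4)"
```

```text
Tz 0.063 +- 0.012 mean [-0.388  0.393  0.063 -1.081 -1.476 -2.507  1.668 -1.954]
edge 189.8
t 23.50 pos [ 0.5648 -0.0243  0.2647] q7 -1.954 yawY -2.057 tilt 0.0002 w 0.0190 ff 1.7 F [-0.88 -0.57 -2.22] T [-0.387  0.411  0.062]
```

>>> carry_out --series '[[[0,0,-0.5],[0,0,0],0.57],[[0,0,-0.5],[0,0,0],0.57],[[0,0,0],[0,0,0],0.57]]'

```text
clock: 23.8
position: [0.5647, -0.0243, 0.2647]
ee_rot: [3.015, -0.88, -0.0]
ft_force: [-1.5, -2.3, -3.1]
gripper_width: 0.0189
finger_force: 2.0
```

```bash
python3 -c "
from h import *
tq(4)"
```

```text
Tz 0.034 +- 0.009 mean [-0.413  0.488  0.034 -1.856 -2.495 -3.096  1.908 -2.011]
edge 190.3
t 24.00 pos [ 0.5648 -0.0243  0.2647] q7 -2.011 yawY -2.137 tilt 0.0003 w 0.0191 ff 1.9 F [-2.15 -1.81 -2.92] T [-0.402  0.53   0.01 ]
```

>>> carry_out --series '[[[0,0,-0.5],[0,0,0],0.57],[[0,0,-0.5],[0,0,0],0.57],[[0,0,0],[0,0,0],0.57]]'

```text
clock: 24.3
position: [0.5647, -0.0245, 0.2647]
ee_rot: [2.977, -1.0, -0.0]
ft_force: [-1.6, -2.5, -3.8]
gripper_width: 0.0193
finger_force: 3.0
```

```bash
python3 -c "
from h import *
tq(4)"
```

```text
Tz 0.071 +- 0.021 mean [-0.607  0.557  0.071 -1.83  -2.769 -3.562  2.783 -2.069]
edge 190.5
t 24.50 pos [ 0.5647 -0.0245  0.2647] q7 -2.069 yawY -2.217 tilt 0.0005 w 0.0189 ff 2.8 F [-1.73 -2.07 -3.55] T [-0.62   0.558  0.033]
```

>>> carry_out --series '[[[0,0,-0.4],[0,0,0],0.57],[[0,0,-0.3],[0,0,0],0.57],[[0,0,0],[0,0,0],0.57]]'

```text
clock: 24.8
position: [0.5647, -0.0244, 0.2647]
ee_rot: [2.949, -1.082, -0.0]
ft_force: [-2.2, -3.2, -4.4]
gripper_width: 0.019
finger_force: 5.0
```

```bash
python3 -c "
from h import *
tq(6)"
```

```text
Tz 0.109 +- 0.010 mean [-0.791  0.634  0.109 -2.639 -4.282 -4.435  4.743 -2.109]
edge 190.4
t 25.10 pos [ 0.5647 -0.0244  0.2647] q7 -2.109 yawY -2.273 tilt 0.0005 w 0.0187 ff 4.7 F [-2.96 -4.91 -4.48] T [-0.826  0.674  0.087]
```

>>> carry_out --series '[[[0,0,-0.3],[0,0,0],0.57],[[0,0,-0.3],[0,0,0],0.57],[[0,0,0],[0,0,0],0.57]]'

```text
clock: 25.4
position: [0.5646, -0.0245, 0.2647]
ee_rot: [2.922, -1.153, -0.0]
ft_force: [-3.0, -4.3, -4.8]
gripper_width: 0.0192
finger_force: 6.5
```

```bash
python3 -c "
from h import *
tq(6)"
```

```text
Tz 0.166 +- 0.008 mean [-0.884  0.696  0.166 -2.974 -4.563 -4.959  6.349 -2.144]
edge 190.2
t 25.70 pos [ 0.5646 -0.0245  0.2647] q7 -2.144 yawY -2.322 tilt 0.0006 w 0.0191 ff 6.3 F [-2.21 -4.21 -4.66] T [-0.876  0.708  0.181]
```

>>> carry_out --series '[[[0,0,-0.25],[0,0,0],0.57],[[0,0,-0.25],[0,0,0],0.57],[[0,0,0],[0,0,0],0.57]]'

```text
clock: 26.0
position: [0.5645, -0.0246, 0.2646]
ee_rot: [2.898, -1.21, -0.001]
ft_force: [-2.5, -5.1, -4.9]
gripper_width: 0.0188
finger_force: 8.2
```

```bash
python3 -c "
from h import *
tq(6)"
```

```text
Tz 0.225 +- 0.013 mean [-0.937  0.734  0.225 -2.993 -4.859 -4.837  8.047 -2.172]
edge 190.1
t 26.30 pos [ 0.5645 -0.0246  0.2646] q7 -2.172 yawY -2.362 tilt 0.0010 w 0.0190 ff 8.0 F [-2.94 -5.41 -5.01] T [-0.965  0.694  0.254]
```

Tz is 0.225 N·m and rising about 1.3 N·m per rad: solid on the rim and hand-tight. I release and lift.

>>> carry_out --series '[[[0,0,0],[0,0,0],0.3],[[0,0,0],[0,0,0],0],[[0,0,0],[0,0,0],0],[[0,0,0],[0,0,0],0],[[0,0,0],[0,0,0],0],[[0,0,0],[0,0,0.3],0],[[0,0,0],[0,0,0.6],0],[[0,0,0],[0,0,0.8],0]]'

```text
clock: 27.1
position: [0.5647, -0.0243, 0.2995]
ee_rot: [2.899, -1.209, -0.001]
ft_force: [0.5, -0.2, 0.3]
gripper_width: 0.0441
finger_force: 0.0
```

>>> carry_out --series '[[[0,0,0],[0,0,1],0],[[0,0,0],[0,0,1],0],[[0,0,0],[0,0,1],0],[[0,0,0],[0,0,0.5],0],[[0,0,0],[0,0,0],0],[[0,0,0],[0,0,0],0]]'

```text
clock: 27.7
position: [0.5645, -0.0241, 0.3685]
ee_rot: [2.9, -1.209, -0.001]
ft_force: [0.5, 0.2, -0.1]
gripper_width: 0.0439
finger_force: 0.0
```

Run:
```python
from h import *
from scipy.optimize import minimize
w=bot.get_image("wrist"); st(); print(proj(w,[.5648,-.0243,.2],True))
u,v=proj(w,[.5648,-.0243,.2],True).astype(int); B=(u-55,v-50,u+55,v+50)
c=cv2.resize(w["color"][B[1]:B[3],B[0]:B[2]],None,fx=4,fy=4,interpolation=cv2.INTER_CUBIC)
m=(c.max(2)<80).astype(np.uint8); n,l,s,_=cv2.connectedComponentsWithStats(m); k=1+np.argmax(s[1:,4]); m=(l==k); print(s[k])
yaw=-2.3+np.pi/2
for t in(-.14,-.07,0,.07,.14):
    best=min(((capmask(w,[.5648+dx,-.0243+dy,yaw,t,0],box=B)!=m).sum(),dx,dy) for dx in np.arange(-4,5)*1e-3 for dy in np.arange(-4,5)*1e-3); print(t,best)
```

```text
t 27.75 pos [ 0.5644 -0.0242  0.368 ] q7 -2.214 yawY -2.361 tilt 0.0016 w 0.0440 ff 0.0 F [-0.47 -0.38  0.07] T [ 0.076  0.164 -0.025]
[254.01701569 193.35967236]
[  106    63   237   272 24425]
-0.14 (np.int64(28659), np.float64(0.0), np.float64(0.0))
-0.07 (np.int64(28732), np.float64(0.0), np.float64(0.0))
0 (np.int64(28773), np.float64(0.0), np.float64(0.0))
0.07 (np.int64(28509), np.float64(-0.001), np.float64(0.0))
0.14 (np.int64(28414), np.float64(-0.001), np.float64(0.001))
```

The mask check was uninformative because of lighting. The other evidence agrees: the cap was seen level, it travelled about 3.3 rad after the drop (within 2.9–4.2), and it came up solid with the torque climbing. The gripper is clear, so I hand in.

```bash
python3 -c "
from rig import bot
print(bot.sign_off())"
```

```text
the job is handed in; nothing more can be done
None
```

I backed the cap off until it dropped level, ran it in until it came up solid on the rim, nipped it to a measured 0.22 N m and let go; the job is handed in at about 28 s, but my last image check that it sits level was inconclusive.

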